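# Clamp the bored block and draw the plug gauge half-way

### The job

Press the two hinged hold-down straps on the fixture down until each one snaps shut under its roller catch and stays, so that the wooden block cannot lift. Then take the steel plug gauge by its handle and draw it straight up out of the block's bore, without cocking it, until the groove round the middle of its shank is level with the top of the block (half-way out, about 28 mm), and finish while holding it still there; if let go it sinks back. Do not pull the gauge right out, and leave the things lying around where they are.

Things in the scene. Friction and masses are not known exactly. Their poses are not given: they have to be found in the camera images.
- fixture: Plywood gauging fixture fixed to the bench, base 134 x 150 x 12 mm; place and yaw vary. Origin on the bench surface below the bore's axis; x points to the strap hinges (away from the robot at yaw 0), y along the block's length, z up. For each strap a hinge post stands at x = +42 and a catch post at x = -70 mm, at y = +45 and -45 mm; the catch posts are the highest fixed parts, 90 mm.
- strap_left (a joint): Hinge angle of the steel strap on the fixture's +y side: 0 flat and shut over the block, grows as it opens upward (to 1.0 rad). It stays where it is left (friction about 0.09 N m). Its nose snaps under a sprung roller at about 0.07 rad, which takes roughly 10 to 15 N on the thumb ribs; past that it is drawn shut and held.
- strap_right (a joint): The same for the strap on the fixture's -y side.
- strap_left_press (a point): Where to press the left strap: its thumb ribs, on its upper face 62 mm from the hinge axis (nose: 94 mm). Strap 20 mm wide, 4 mm thick. Shut, the point is 77 mm above the bench at x = -20, y = +45 mm in the fixture's frame; pushing straight down there closes the strap from any start. Hinge axis: x = +42 mm, 75 mm high. The roller at x = -54 mm stands 10 mm above the shut strap.
- strap_right_press (a point): The same for the right strap (y = -45 mm).
- bore_block: Loose pale wooden block 50 x 120 x 60 mm (0.25 kg) lying in the fixture's nest. Origin at the middle of its underside, 12 mm above the bench; its upright bore, 17 mm wide, goes through at the middle. Its top is 72 mm above the bench.
- bore_mouth (a point): Centre of the bore's mouth, at the block's top face; z along the bore, up.
- plug_grip (a point): Point to grip on the plug gauge's handle, on its axis: handle 22 mm diameter, 50 mm long, upright; this point lies 36 mm above the underside of its collar (30 mm diameter, 6 mm thick) and 20 mm below the handle's top. At the start the collar sits on the block's top, so the point is 108 mm above the bench. z along the gauge's axis, up. Gauge 0.27 kg, all steel.
- plug_groove (a point): Centre of the turned groove (3 mm wide) half-way along the gauge's shank (16 mm diameter, 56 mm long, in the bore); 28 mm below the collar's underside, 64 mm below plug_grip. Sprung pads in the bore drag on the shank with 1 to 2 N, less than the gauge's weight.
- screw_jar: Bystander: glass screw jar with tin lid, 66 mm wide, 81 mm tall; origin under its middle.
- steel_plate: Bystander: small ground steel plate 36 x 40 x 10 mm; origin under its middle.
- sand_block: Bystander: brown sanding block 60 x 110 x 35 mm; origin under its middle.
Mind the look-alikes: they are no part of the job. Leave any blue look-alike of the bore_block alone.

How it is judged:
On the way:
1. both straps snapped shut, the gauge still home in its bore (value of joint each of strap_left, strap_right below 0.03 rad and z of plug_groove in the frame of bore_mouth below -0.022 m), for 0.2 s.
At the end, for the whole second after the job is handed in: Both straps are shut (within 0.03 rad) and untouched by the fingers, the block is down in its nest (within 3.5 mm), and the fingers hold the gauge (over 2 N) with its groove within 7 mm of the block's top face, within 4 mm of the bore's axis and within 0.07 rad of it (value of joint each of strap_left, strap_right below 0.03 rad and z of bore_block in the frame of fixture below 0.0155 m and z of plug_groove in the frame of bore_mouth between -0.007 and 0.007 m and horizontal distance between plug_groove and bore_mouth below 0.004 m and angle between the z axis of plug_grip and the z axis of bore_mouth, either way round below 0.07 rad and velocity of joint each of strap_left, strap_right below 0.05 rad/s and contact force between the fingers and fixture below 0.5 N and contact force between the fingers and plug_gauge above 2 N); the arm keeps its last pose, push and grip.
It fails at once if the gauge is drawn up before both straps are shut (z of plug_groove in the frame of bore_mouth above -0.02 m and value of joint any of strap_left, strap_right above 0.06 rad).
It fails at once if the gauge is pulled right out of the bore (z of plug_groove in the frame of bore_mouth above 0.026 m).
It fails at once if the block is lifted in its nest (z of bore_block in the frame of fixture above 0.018 m).
It fails at once if a bystander is moved (distance of any of screw_jar, sand_block, steel_plate from where it was at the start of the episode above 0.03 m).
It also fails if it takes over 48 s, if anything falls off the work surface, if the arm or the gripper's body presses on something with over 40 N, if the wrist force passes 120 N, or if a joint passes its speed limit or range.

### The arm

A 6-joint arm with a two-finger parallel gripper is mounted at the origin on the work surface; the furniture and walls round the work are solid. World frame = base frame: x ahead of the robot, y to its left, z up, the work surface at z = 0. Lengths are in m, angles in rad, forces in N, time in s.
With the tool pointing down it reaches from about 0.3 to 0.775 m from the base axis. Payload 14.6 kg.
Tool frame: the origin (TCP) lies midway between the tips of the shut fingers; the grasp point (between the pads) lies 19 mm behind it; z points along the fingers, y is the line along which they close (so a half turn about z gives the same grasp; the last joint's range is limited). The gripper opens to 94 mm and grips with 3 to 60 N. Pads are 16 mm wide; open, the fingers measure 119 mm over their backs; the gripper's body (75 mm by 177 mm) begins 78 mm behind the grasp point.
Start: joints at [1.075, 0.3, 1.521, -0, 1.321, -0.067], TCP at [0.229, 0.5, 0.205] pointing down, gripper open.
Joint ranges: [-3.03, 3.03], [-0.79, 2.21], [0.23, 2.52], [-1.04, 4.18], [0, 3.07], [-2.55, 2.55]. Speed limits (rad/s): [2.22, 2.22, 2.57, 3.14, 3.14, 3.14].

### API

Orientations are given as a unit quaternion [x, y, z, w].
In Python, from rig import reach, move_linear, movej, gripper_open, grasp, pause, ik, state, get_image, PlanningError, job_done gives the robot as it stands. Calls block until the motion is done:
- reach(position, orientation): joint-space move of the TCP to a pose.
- move_linear(position, rot=None, rate=0.15, stop_force=None): straight line of the TCP; rot=None keeps the orientation; rate is the mean speed in m/s. With stop_force (N) it stops when the force on the tool has changed by that much, and returns True; else False.
- movej(angles): joint-space move.
- gripper_open() and grasp(): open the fingers fully, or close them until they stop; the grip force is fixed at half the most.
- pause(seconds).
- ik(position, orientation): joint angles nearest the present ones, or None.
- state(): the state.
- get_image(name): name is "scene" or "top" or "wrist"; returns a dict with "frame" (480x640x3 uint8, red, green, blue), "mtx" (3x3 intrinsics, pixels), "k1" (the pictures are not rectified: a ray, as slopes to the right and down, at radius r is drawn at 1 + k1 r^2 times it, then the intrinsics apply), "T" (4x4, takes a point from camera to world coordinates). Camera axes: x right, y down, z forward; pixel columns grow to the right and rows downward; lengths in m; the calibration is good to about 2 mm. A picture is of the moment at which its call begins. There is no depth.
A pose or a line that the arm cannot do raises PlanningError and nothing moves.
- job_done(): hands the job in; it is judged then, once.
The state is a dict: "t": time; "qpos": joint angles; "qd": joint speeds; "joint_efforts": joint torques, N m; "tcp_pos": TCP position; "tcp_rot": TCP orientation; "wrist_force": force on the tool from outside, world axes, zero at the start; "wrist_torque": the same for the moment, N m; "width": opening from 0.0 (shut) to 1.0 (fully open); "grasp_force": force on a finger pad.
Only numpy, scipy, OpenCV 4.12 (cv2) and the standard library are available. Lean on these libraries where they do the work, as an engineer would, in place of code of your own. Each camera call takes 0.05 s, during which the arm holds its last target. There are 200 camera calls.

## Working session

There is one attempt and no reset: what is moved stays moved. The work goes in short steps, each a Python script; the robot and the scene stay as the last script left them, time stands still between calls to the robot, and variables do not carry over. Pictures are saved under pics/ and viewed, at most 10 in all, crops included, and the job is handed in when it is done.

```bash
mkdir -p pics
cat > h.py <<'E'
import numpy as np, cv2, pickle
from rig import *
def snap(name,fn):
    d=get_image(name); cv2.imwrite(f'pics/{fn}.png',d['frame'][:,:,::-1]); pickle.dump(d,open(f'pics/{fn}.pkl','wb')); return d
def load(fn): return pickle.load(open(f'pics/{fn}.pkl','rb'))
def ray(d,uv):
    K=np.array(d['mtx']); p=np.array([(uv[0]-K[0,2])/K[0,0],(uv[1]-K[1,2])/K[1,1]]); 
    q=p.copy()
    for _ in range(30): q=p/(1+d['k1']*(q@q))
    T=np.array(d['T']); return T[:3,3],T[:3,:3]@np.array([q[0],q[1],1])
def atz(d,uv,z):
    o,r=ray(d,uv); return o+r*(z-o[2])/r[2]
def tri(obs):
    A=np.zeros((3,3));b=np.zeros(3)
    for d,uv in obs:
        o,r=ray(d,uv); r=r/np.linalg.norm(r); P=np.eye(3)-np.outer(r,r); A+=P;b+=P@o
    x=np.linalg.solve(A,b); 
    return x,[float(np.linalg.norm((np.eye(3)-np.outer(r,r)/(r@r))@(x-o))) for o,r in (ray(d,uv) for d,uv in obs)]
def proj(d,X):
    T=np.array(d['T']); p=T[:3,:3].T@(np.array(X)-T[:3,3]); p=p[:2]/p[2]; p=p*(1+d['k1']*(p@p)); K=np.array(d['mtx']); return p*[K[0,0],K[1,1]]+K[:2,2]
E
python3 - <<'E'
from h import *
for n in ('scene','top'):
    d=snap(n,n+'0'); print(n,np.round(d['T'],3).tolist(),d['mtx'],d['k1'])
print(state())
E
```

```text
scene [[0.439, -0.494, 0.75, -0.149], [-0.898, -0.227, 0.376, -0.478], [-0.016, -0.839, -0.544, 0.574], [0.0, 0.0, 0.0, 1.0]] [[467.35086565   0.         319.06665668]
 [  0.         467.35086565 230.37077729]
 [  0.           0.           1.        ]] -0.07488223025956145
top [[-0.008, -0.987, 0.162, 0.291], [-1.0, 0.009, 0.008, -0.16], [-0.009, -0.162, -0.987, 1.398], [0.0, 0.0, 0.0, 1.0]] [[613.61876941   0.         321.24212323]
 [  0.         613.61876941 240.633445  ]
 [  0.           0.           1.        ]] -0.04778603390029649
{'t': 0.1, 'qpos': array([ 1.07539480e+00,  3.00442671e-01,  1.52150271e+00, -2.88708989e-05,
        1.32073033e+00, -6.65608383e-02]), 'qd': array([ 5.12463173e-04,  1.44333384e-03, -5.80220633e-04,  8.61591147e-05,
       -1.55057127e-03,  4.95851557e-04]), 'joint_efforts': array([ 1.28199747e-03, -5.32643652e+01, -3.53290057e+01,  7.10417144e-02,
        2.34257657e-02, -1.73428418e-05]), 'tcp_pos': array([0.22857558, 0.49999097, 0.20493509]), 'tcp_rot': array([ 2.12777551e-01,  9.77100517e-01, -5.24169397e-04, -1.36728848e-04]), 'wrist_force': array([0.13828376, 0.67588993, 0.25114559]), 'wrist_torque': array([-0.03943397,  0.02006769, -0.03295297]), 'grasp_force': 0.0, 'width': 0.9982150983475211}
```

View pics/scene0.png

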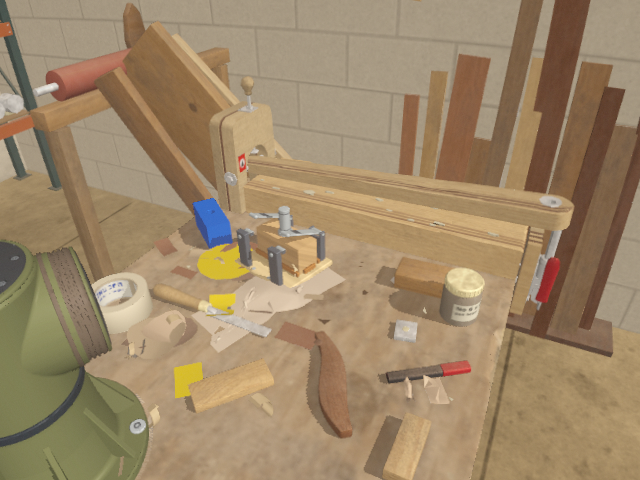

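View pics/top0.png

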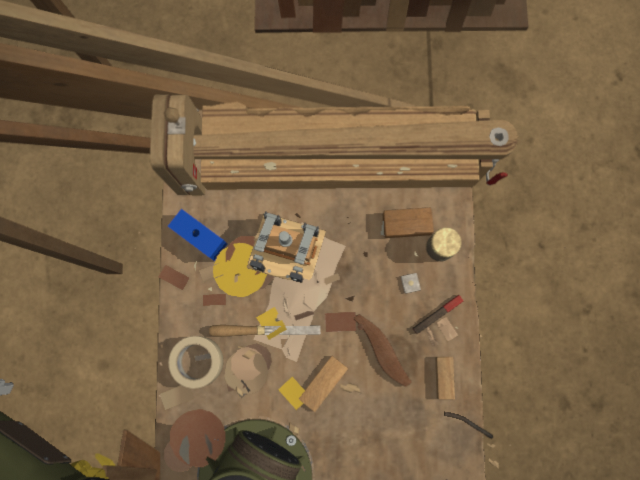

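The scene view shows the fixture with the gauge handle at about (285,218) and its pale block. The top view shows it at (287,240). The blue block with a bore at (212,222) scene / (197,233) top is the look-alike. The pale one in the fixture, with straps and plug, is the one meant. Next is one enlarged crop to confirm it.

Run:
```python
import cv2,numpy as np
a=cv2.imread('pics/scene0.png')[190:290,225:345]; b=cv2.imread('pics/top0.png')[200:290,240:335]
a=cv2.resize(a,(400,333),interpolation=cv2.INTER_CUBIC)
a=cv2.resize(cv2.imread('pics/scene0.png')[195:295,232:332],(400,400),interpolation=cv2.INTER_CUBIC)
b=cv2.resize(cv2.imread('pics/top0.png')[200:290,240:330],(400,400),interpolation=cv2.INTER_CUBIC)
cv2.imwrite('pics/c1.png',np.hstack([a,b]))
```

```text
(no output)
```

View pics/c1.png

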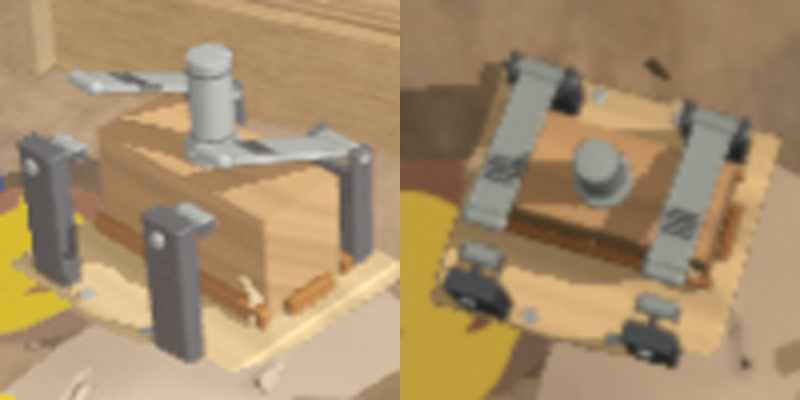

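Run:
```python
from h import *
s,t=load('scene0'),load('top0')
S=lambda x,y:(232+x/4,195+y/4); T=lambda x,y:(240+(x-400)/4.444,200+y/4.444)
for n,a,b in [('top handle',S(209,55),T(594,163)),('catchL',S(45,145),T(472,290)),('catchR',S(168,215),T(648,346)),('noseL',S(82,80),T(485,216)),('noseR',S(208,158),T(664,276))]:
    x,e=tri([(s,a),(t,b)]); print(n,x.round(4),np.round(e,4))
cl,cr=[atz(t,T(*p),.09) for p in ((472,290),(648,346))]; print(cl,cr,np.arctan2(*(-(cl-cr)[[0]],(cl-cr)[[1]])))
g=atz(t,T(594,163),.128);print(g)
```

```text
top handle [ 0.5108 -0.072   0.1249] [0.0011 0.0011]
catchL [ 0.4552 -0.0107  0.0897] [0.0014 0.0014]
catchR [ 0.427  -0.096   0.0921] [0.0014 0.0014]
noseL [ 0.4866 -0.0169  0.1107] [0.0013 0.0013]
noseR [ 0.4578 -0.1026  0.1064] [0.0008 0.0008]
[ 0.45437861 -0.00963357  0.09      ] [ 0.42648293 -0.09480527  0.09      ] [-0.31651203]
[ 0.50963575 -0.07124577  0.128     ]
```

Run:
```python
from h import *
from scipy.spatial.transform import Rotation as R
s,t=load('scene0'),load('top0')
print(tri([(s,(550,202)),(t,(500,135))]))
for z in (.05,.15,.3): print(atz(t,(320,187),z),atz(t,(188,190),z),atz(t,(320,155),z))
st=state(); print(R.from_quat(st['tcp_rot']).as_matrix().round(2).tolist())
yaw=-.3165
for nm,a in (('yalongY',yaw),('yalongX',yaw+np.pi/2),('Y2',yaw+np.pi),('X2',yaw-np.pi/2)):
    q=(R.from_euler('z',a)*R.from_euler('x',np.pi)).as_quat()
    for p in ([.5105,-.072,.089],[.5105,-.072,.30]): 
        j=ik(p,q); print(nm,None if j is None else np.round(j,2))
```

```text
(array([ 0.72440012, -0.53376777,  0.13944467]), [0.0018077991052370599, 0.001807799105236955])
[ 0.63618721 -0.1477112   0.05      ] [0.63248314 0.15172347 0.05      ] [ 0.71131886 -0.14826591  0.05      ]
[ 0.61061944 -0.14863383  0.15      ] [0.6071901  0.12859128 0.15      ] [ 0.68017845 -0.14914741  0.15      ]
[ 0.57226778 -0.15001779  0.3       ] [0.56925055 0.09389298 0.3       ] [ 0.63346784 -0.15046964  0.3       ]
[[-0.91, 0.42, -0.0], [0.42, 0.91, -0.0], [0.0, -0.0, -1.0]]
yalongY [-0.21  0.35  1.74 -0.    1.05  1.68]
yalongY [-0.21  0.17  1.47 -0.    1.51  1.68]
yalongX [-0.21  0.35  1.74 -0.    1.05  0.11]
yalongX [-0.21  0.17  1.47 -0.    1.51  0.11]
Y2 [-0.21  0.35  1.74  0.    1.05 -1.47]
Y2 [-0.21  0.17  1.47  0.    1.51 -1.47]
X2 None
X2 None
```

```bash
cat >> h.py <<'E'
from scipy.spatial.transform import Rotation as R
YAW=-.3165
def Q(yaw=None): return (R.from_euler('z',(YAW if yaw is None else yaw)+np.pi/2)*R.from_euler('x',np.pi)).as_quat()
E
python3 - <<'E'
from h import *
im=[]
for i,p in enumerate(([.47,-.10,.32],[.47,-.02,.32])):
    reach(p,Q()); pause(.3); d=snap('wrist','w%d'%i); im.append(d['frame'][:,:,::-1]); print(np.round(d['T'],3).tolist(), proj(d,[.5105,-.072,.128]))
print(state()['t'])
c=np.vstack([cv2.resize(i,(400,300)) for i in im]); 
cv2.imwrite('pics/w.png',c)
E
```

```text
[[0.95, -0.302, -0.071, 0.491], [-0.311, -0.925, -0.22, -0.037], [0.001, 0.231, -0.973, 0.5], [0.0, 0.0, 0.0, 1.0]] [355.57071696 169.30205181]
[[0.95, -0.304, -0.072, 0.491], [-0.312, -0.924, -0.22, 0.042], [0.001, 0.231, -0.973, 0.5], [0.0, 0.0, 0.0, 1.0]] [381.59275748 253.97156733]
3.5583
```

View pics/w.png

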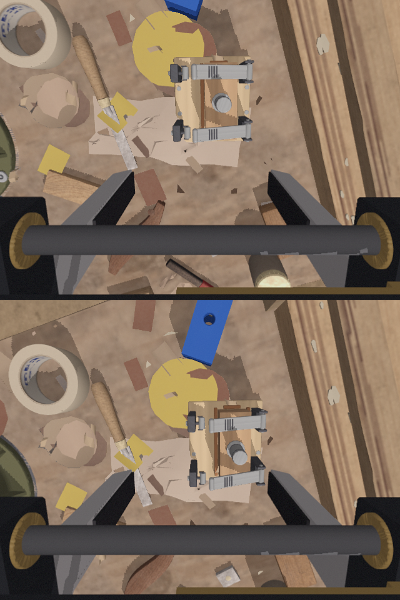

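Both wrist views show the fixture, with the handle at about (355,168) and (381,243). I'll enlarge both around it.

Run:
```python
import cv2,numpy as np
a=cv2.imread('pics/w0.png')[80:240,270:430]; b=cv2.imread('pics/w1.png')[150:310,290:450]
cv2.imwrite('pics/c2.png',np.hstack([cv2.resize(i,(400,400),interpolation=cv2.INTER_CUBIC) for i in (a,b)]))
```

```text
(no output)
```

View pics/c2.png

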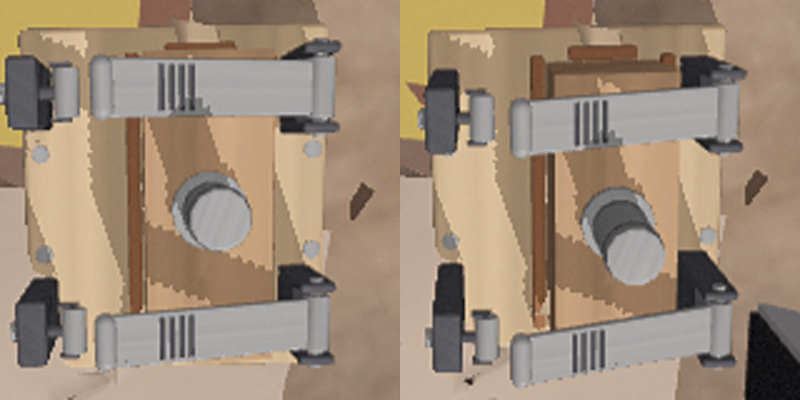

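Run:
```python
from h import *
a,b=load('w0'),load('w1'); s,t=load('scene0'),load('top0')
A=lambda x,y:(270+x/2.5,80+y/2.5); B=lambda x,y:(290+x/2.5,150+y/2.5)
P={}
for n,u,v in [('handle',(220,217),(234,256)),('ribsL',(177,86),(191,124)),('ribsR',(177,337),(189,352)),('hinL',(321,87),(329,107)),('hinR',(318,325),(321,329)),('rollL',(66,92),(82,118)),('rollR',(73,330),(85,338)),('baseTL',(23,32),(30,33)),('baseTR',(327,25),(325,28))]:
    x,e=tri([(a,A(*u)),(b,B(*v))]); P[n]=x; print(n,x.round(4),np.round(e,4))
# fit fixture origin+yaw at known heights, least squares on reprojection
f={'hinL':(.042,.045),'hinR':(.042,-.045),'rollL':(-.054,.045),'rollR':(-.054,-.045),'handle':(0,0)}
from scipy.optimize import least_squares
zz={'hinL':.079,'hinR':.079,'rollL':.09,'rollR':.09,'handle':.128}
obs=[('handle',(220,217),(234,256)),('hinL',(321,87),(329,107)),('hinR',(318,325),(321,329)),('rollL',(66,92),(82,118)),('rollR',(73,330),(85,338))]
def res(p):
    c,s_=np.cos(p[2]),np.sin(p[2]); r=[]
    for n,u,v in obs:
        X=np.array([p[0]+c*f[n][0]-s_*f[n][1],p[1]+s_*f[n][0]+c*f[n][1],zz[n]])
        r+=list(proj(a,X)-A(*u))+list(proj(b,X)-B(*v))
    return np.array(r)
o=least_squares(res,[.51,-.07,-.3165]); print(o.x,res(o.x).round(1).tolist())
```

```text
handle [ 0.5127 -0.0704  0.1306] [0.0002 0.0002]
ribsL [ 0.5131 -0.0244  0.1073] [0.0002 0.0002]
ribsR [ 0.4864 -0.1101  0.1041] [0.0001 0.0001]
hinL [ 0.568  -0.0407  0.0736] [0.0008 0.0008]
hinR [ 0.5408 -0.128   0.077 ] [0.0001 0.0001]
rollL [ 0.4747 -0.0129  0.084 ] [0. 0.]
rollR [ 0.4481 -0.0983  0.0854] [0.0002 0.0002]
baseTL [0.4617 0.021  0.0086] [0.0003 0.0003]
baseTR [ 0.5868 -0.0175  0.0155] [0. 0.]
[ 0.5133381  -0.07108698 -0.30008469] [0.4, 0.4, 0.8, -0.3, 0.5, -0.4, -0.8, 1.1, -0.6, -0.9, -0.7, -0.4, -0.2, -1.2, 0.2, 0.0, -0.3, 0.6, 0.5, 1.2]
```

```bash
sed -i 's/^YAW=.*/YAW=-.30; O=np.array([.5130,-.0708])/' h.py
cat >> h.py <<'E'
def F(x,y,z): c,s=np.cos(YAW),np.sin(YAW); return [O[0]+c*x-s*y,O[1]+s*x+c*y,z]
E
python3 - <<'E'
from h import *
grasp()
for y in (.045,-.045):
    reach(F(-.02,y,.16),Q()); move_linear(F(-.02,y,.118),rate=.1)
    f0=state()['wrist_force']
    hit=move_linear(F(-.02,y,.0765),rate=.025,stop_force=25); s=state()
    print(y,hit,s['tcp_pos'].round(4),(s['wrist_force']-f0).round(1),round(s['t'],2))
    move_linear(F(-.02,y,.16),rate=.15)
reach(F(-.03,-.02,.32),Q()); pause(.2)
d=snap('wrist','w2'); u=proj(d,F(0,0,.08)).astype(int);print(u,state()['t'])
cv2.imwrite('pics/c3.png',cv2.resize(d['frame'][max(u[1]-90,0):u[1]+90,u[0]-100:u[0]+100,::-1],(600,540),interpolation=cv2.INTER_CUBIC))
E
```

```text
0.045 False [ 0.5072 -0.0219  0.0767] [-3.5 -0.6  6.8] 8.05
-0.045 False [ 0.4806 -0.1079  0.0767] [-3.9  1.6  6.5] 11.58
[352 185] 13.2333
```

View pics/c3.png

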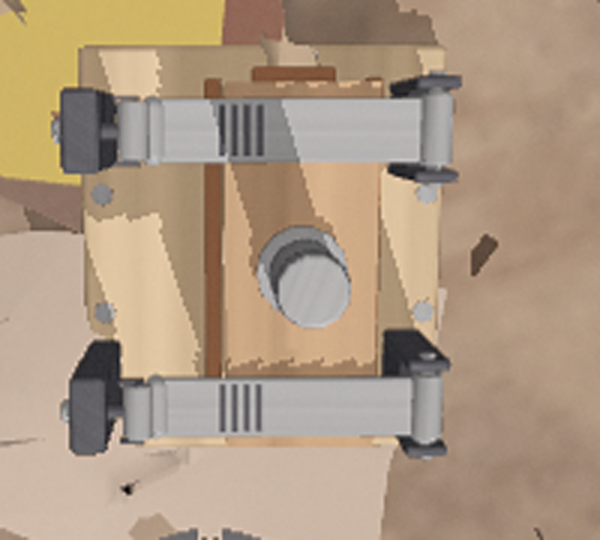

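The picture shows both noses at their rollers ((150,130) and (150,405)) and both straps flat. A firmer second press will confirm each one is bottomed.

Run:
```python
from h import *
for y in (-.045,.045):
    reach(F(-.02,y,.11),Q()); move_linear(F(-.02,y,.083),rate=.1)
    hit=move_linear(F(-.02,y,.0735),rate=.02,stop_force=20); s=state()
    print(y,hit,s['tcp_pos'].round(4),s['wrist_force'].round(1),round(s['t'],2))
    move_linear(F(-.02,y,.15),rate=.2)
reach(F(0,0,.17),Q()); gripper_open(); pause(.1)
s=snap('scene','s2'); print(state()['t'],state()['tcp_pos'])
cv2.imwrite('pics/c4.png',cv2.resize(s['frame'][165:295,212:362,::-1],(750,650)[:2],interpolation=cv2.INTER_CUBIC)[50:])
```

```text
-0.045 True [ 0.481  -0.108   0.0765] [-5.1  1.8 12.5] 14.93
0.045 True [ 0.5075 -0.022   0.0765] [-4.   0.5 12.3] 16.76
19.2083 [ 0.51301482 -0.07080881  0.17000504]
```

View pics/c4.png

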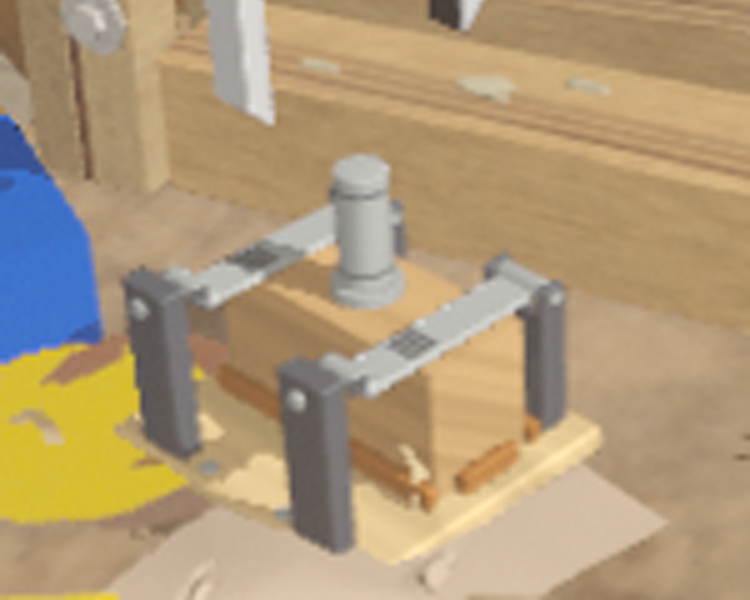

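Both straps lie flat with their noses under the rollers, and the second press met hard contact at z = 76.5 mm. Next is gripping the handle.

Run:
```python
from h import *
print(move_linear(F(0,0,.0895),rate=.08,stop_force=8)); f0=state()['wrist_force']
grasp(); pause(.2); s=state()
df=s['wrist_force']-f0; print(s['tcp_pos'].round(4),df.round(2),s['wrist_torque'].round(2),s['width'],s['grasp_force'],s['t'])
c=R.from_euler('z',-YAW).apply(df); print('fixture axes',c.round(2))
```

```text
False
[ 0.5129 -0.0708  0.0894] [-1.46  0.22 -1.99] [0.05 0.45 0.02] 0.23053340002066935 29.987496435642242 21.675
fixture axes [-1.46 -0.22 -1.99]
```

Run:
```python
from h import *
p=state()['tcp_pos'];f0=state()['wrist_force']
for dz in (.008,.018,.028):
    hit=move_linear([*F(0,0,0)[:2],p[2]+dz],rate=.02,stop_force=15); s=state()
    print(hit,s['tcp_pos'].round(4),(s['wrist_force']-f0).round(2),s['wrist_torque'].round(2),round(s['width'],3),round(s['t'],2))
    if hit: break
pause(.2); a=snap('wrist','w3'); s=snap('scene','s3')
u=proj(s,F(0,0,.09)).astype(int); v=proj(a,F(0,0,.1)).astype(int); print(u,v)
cv2.imwrite('pics/c5.png',cv2.resize(s['frame'][u[1]-50:u[1]+50,u[0]-60:u[0]+60,::-1],(720,600),interpolation=cv2.INTER_CUBIC))
```

```text
False [ 0.513  -0.0708  0.0976] [ 0.1  -0.01  0.02] [0.13 0.42 0.01] 0.227 22.22
False [ 0.513  -0.0708  0.1076] [-1.15 -0.08 -0.04] [ 0.05  0.43 -0.  ] 0.227 22.87
False [ 0.5131 -0.0708  0.1176] [ 0.03  1.38 -0.77] [ 0.06  0.4  -0.06] 0.228 23.52
[284 223] [320 278]
```

View pics/c5.png

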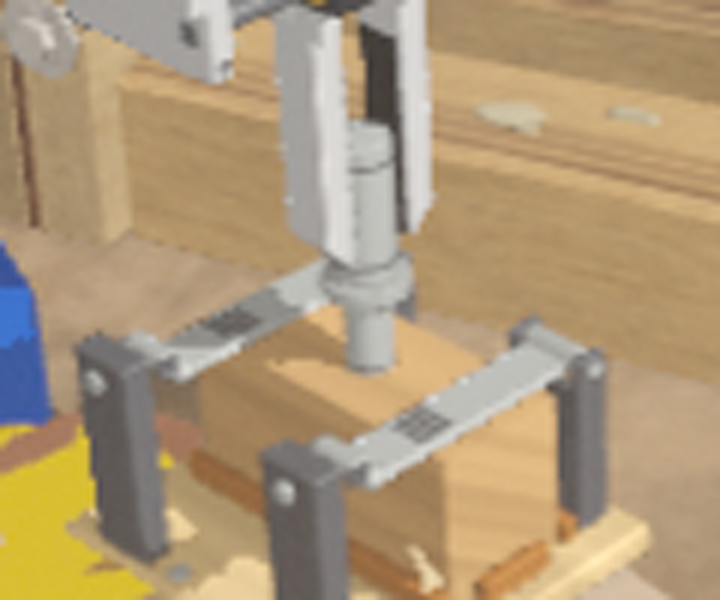

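The gauge is up and upright, both straps are still shut and the block is down. One numeric check of the lift before handing in.

Run:
```python
from h import *
s=load('s3'); b=load('s2')
for h in (.128,.151,.156,.161): print(h,proj(s,F(0,0,h)).round(1))
A=b['frame'][196:212,274:294]; r=cv2.matchTemplate(s['frame'][175:225,268:300],A,cv2.TM_CCOEFF_NORMED); print(r.max(),np.array(cv2.minMaxLoc(r)[3])+[268-274,175-196])
print(state()['grasp_force'],state()['wrist_force'],state()['t'])
```

```text
0.128 [283.6 206.7]
0.151 [282.9 196.2]
0.156 [282.8 193.8]
0.161 [282.6 191.5]
0.3094034 [ -6 -21]
29.98592734336853 [ 0.03101072 -0.37697751 -2.24717925] 23.8167
```

```bash
python3 -c "
from rig import *
print(job_done())"
```

```text
the job is handed in; nothing more can be done
None
```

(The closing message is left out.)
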